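# File a retained sample in compartment 6 of the carousel

### The arm

A 6-joint arm with a two-finger parallel gripper is mounted at the origin on a cart in front of the work surface, level with it; the furniture and walls round the work are solid. World frame = base frame: x ahead of the robot, y to its left, z up, the work surface at z = 0. Lengths are in m, angles in rad, forces in N, time in s.
With the tool pointing down it reaches from about 0.3 to 0.875 m from the base axis. Payload 4.2 kg.
Tool frame: the origin (TCP) lies midway between the tips of the shut fingers; the grasp point (between the pads) lies env.tcp_to_grasp behind it (env.tcp_to_grasp is the distance from the TCP to the grasp point, in m); z points along the fingers, y is the line along which they close (so a half turn about z gives the same grasp; the last joint's range is limited). The gripper opens to 85 mm and grips with 20 to 120 N. Pads are 22 mm wide; open, the fingers measure 114 mm over their backs; the gripper's body (76 mm by 85 mm) begins 54 mm behind the grasp point. The pads swing forward as they close: fully open they stand 13 mm farther back than shut.
Start: joints at [-1.302, 0.32, 1.565, -0, 1.257, -0.02], TCP at [0.164, -0.551, 0.231] pointing down, gripper open.
Joint ranges: [-3.11, 3.11], [-0.84, 2.01], [0.21, 2.61], [-1.34, 4.49], [0.05, 2.63], [-2.56, 2.56]. Speed limits (rad/s): [2.57, 2.57, 3.14, 3.14, 3.14, 3.14].

### API

Orientations are given as a unit quaternion [x, y, z, w].
In Python, from workcell import env gives the robot as it stands.
- The arm moves only by the shell command python3 -m jog 'ROWS'. ROWS is JSON, one flat list of numbers, 7 for each row, row after row: the shift along the tool's x, y, z each as a share of 400 mm, from -1 to 1, then the turn, a rotation vector about the tool's x, y, z each as a share of pi/4 rad, from -1 to 1, then the closure, from 0 (fully open) to 1 (shut). In form: [tx, ty, tz, wx, wy, wz, grip, tx, ty, tz, wx, wy, wz, grip, ...]. A call has 1 to 10 rows; each row is the pose to reach, as a shift and turn from the pose commanded when the call began, along the tool's axes at that moment; what a row does not reach only later rows make up. A row lasts 1/10 s, in which the tool goes at most 50 mm and 8.59 degrees, less where a joint would pass 70% of its speed; a pose out of reach is approached as far as the arm can. A call with a number of a shift or a turn outside -1 to 1 is refused whole. A call with a gripper value outside its range is refused whole. The fingers move at their own pace and stop on an object; the grip force is fixed at half the most. Time passes only in rows, so rows that repeat a pose let the fingers close. It gives the time, the measured TCP pose, the force, the opening and the grip force at its end, in the units of the state.
- env.sense(): the state, without advancing time (a new reading comes with each control period).
- env.snapshot(name): name is "side" or "top" or "wrist"; returns (picture, depth): 480x640x3 uint8, red, green, blue; 480x640 float32, m along the optical axis (not along the pixel's ray), 0 where there is no reading.
- env.camera_model(name): a dict with "camera_matrix" (3x3 intrinsics, pixels), "R" (3x3) and "t" (3): a world point X has camera coordinates R X + t; the wrist camera has in their place "tool_from_camera" (4x4, takes a point from camera to tool coordinates, whose origin is the TCP and whose axes are the flange's). Camera axes: x right, y down, z forward; pixel columns grow to the right and rows downward; lengths in m; the calibration is good to about 2 mm. A picture is of the moment at which its call begins: read the wrist's pose just before it. camera_model takes no time and is no camera call.
- env.hand_in(): hands the job in; it is judged then, once.
Trained networks look in the newest picture that a camera, given by its name, has taken for a name from the list of things; names that differ only in an ending like _2 or _b are one class to them, and where a whole thing is asked for, a point or a joint stands for the part that bears it (a point fixed in the world has none). Each returns a list of dicts, best first, with "score" (0 to 1); they miss things now and then, are a little off and sometimes report something else, mostly with a low value. They report only what shows in the picture. A call takes as long as a camera call.
- env.spot_in(name, camera): "uv" ([column, row] in pixels, amid what is visible of it).
The state is a dict: "time_s": time; "q": joint angles; "qd": joint speeds; "tau": joint torques, N m; "tcp_pos": TCP position; "tool_rot": TCP orientation; "force": force on the tool from outside, world axes, zero at the start; "torque": the same for the moment, N m; "gripper_width": opening from 0.0 (shut) to 1.0 (fully open); "grasp_force": force on a finger pad.
Only numpy, scipy, OpenCV 4.12 (cv2) and the standard library are available. Lean on these libraries where they do the work, as an engineer would, in place of code of your own. Each camera call takes 0.05 s, during which the arm holds its last target. There are 200 camera calls.

### The job

File the sample for batch 6: turn the drum of the sample carousel until the number 6 stands centred in the small window, and drop the white screw cap from the worktop through the round port, so that it lies in compartment 6. Leave the 6 showing, and do not knock over the two standing bottles.

Things in the scene. Friction and masses are not known exactly. Their poses are not given: they have to be found in the camera images.
- carousel: Sample carousel, bolted down: 216 mm square steel plate, 8 mm thick; above it a black fluted drum 238 mm across; over the drum's middle a fixed aluminium cover disc 182 mm across, its top 60 mm above the worktop (spindle nut 13 mm higher). Origin: on the spindle axis at the plate's underside, z up. Window and port lie from the spindle toward the carousel's -x, the robot's side.
- drum (a joint): Turn of the drum about its vertical spindle, rad, counter-clockwise from above positive, endless. 0 or any whole turns (6.283): number 6 is centred in the window; each 0.785 more brings the next higher number (7, 8, then 1). Plain friction of about 0.22 N m (2 to 3 N at a post), no click stops: it stays where it is left.
- post (a point): Axis and top of one of the drum's eight upright steel finger posts, the one between numbers 5 and 6; turns with the drum. Each is 12 mm thick, 110 mm from the spindle, free from 40 to 80 mm above the worktop, on the drum's open rim (top at 38 mm). They stand every 0.785 rad, 84 mm apart, midway between numbers. Closed fingers put down between two posts can push one round the spindle.
- port (a point): Centre of the round port in the fixed cover, at the cover's top face; 42 mm across, 65 mm from the spindle: the only opening that a cap fits through. It opens on the compartment whose number shows in the window.
- window (a point): Centre of the number window in the fixed cover, at its top face; 18 mm wide, 19 mm high, 31 mm from the spindle, between spindle and port. Below it, on the drum's white number ring, black numerals 1 to 8, up to 11 mm wide and 16 mm tall, rise clockwise seen from above and read upright from the port's side.
- compartment6 (a point): Centre of the floor of the drum's compartment 6, 65 mm from the spindle, 18 mm above the worktop; turns with the drum. The eight compartments are sectors, 42 mm long radially and about 47 mm wide at mid-length, parted by 3 mm walls that end 3 mm under the cover.
- cap: The sample: the only loose screw cap, white, ribbed, 26 mm across, 17 mm tall, about 12 g, lying closed side up on the bare worktop to the right of the carousel. Origin: centre of its underside, z up. Behind and above it hangs the blue press head, over all beyond x = 0.52 m and right of y = -0.15 m, from 0.46 m above the worktop: keep a raised forearm clear of it.
- bottle_1: Empty white bottle standing on the worktop, 57 x 104 mm, 110 mm tall, right of the carousel; to be left standing. Origin: centre of its underside, z up.
- bottle_2: A second such bottle, standing farther right; to be left standing. Origin: centre of its underside, z up.

How it is judged:
At the end, for the whole second after the job is handed in: Number 6 is centred in the window (compartment 6's centre within 8 mm of the port's, about 7 degrees of turn), the cap lies in compartment 6 (within 22 mm of its centre, less than 30 mm above its floor), drum and cap are at rest; no bottle was knocked over (horizontal distance between compartment6 and port below 0.008 m and horizontal distance between cap and compartment6 below 0.022 m and z of cap in the frame of compartment6 between -0.005 and 0.03 m and linear speed of cap below 0.02 m/s and velocity of joint drum between -0.05 and 0.05 rad/s); the robot touches nothing.
It fails at once if a standing bottle is knocked over (angle between any of bottle_1, bottle_2's own z axis and vertical above 0.5 rad).
It also fails if it takes over 69 s, if anything falls off the work surface, if the arm or the gripper's body presses on something with over 40 N, if the wrist force passes 120 N, or if a joint passes its speed limit or range.

## Working session

There is one attempt and no reset: what is moved stays moved. The work goes in short steps, Python scripts to look and compute and a shell command to move; the robot and the scene stay as the last step left them, time stands still between calls to the robot, and variables do not carry over. Pictures are saved under pics/ and viewed, at most 10 in all, crops included, and the job is handed in when it is done.

```bash
mkdir -p pics; cat > h.py <<'E'
import numpy as np, cv2
from workcell import env
from scipy.spatial.transform import Rotation as Ro
def cam(n):
    m=env.camera_model(n);K=np.array(m["camera_matrix"])
    if "R" in m:
        R=np.array(m["R"]);t=np.array(m["t"]);return K,R.T,-R.T@t
    s=env.sense();T=np.array(m["tool_from_camera"]);Rt=Ro.from_quat(s["tool_rot"]).as_matrix()
    return K,Rt@T[:3,:3],Rt@T[:3,3]+np.array(s["tcp_pos"])
def onplane(n,uv,z):
    K,R,c=cam(n);d=R@np.linalg.solve(K,[uv[0],uv[1],1]);return c+d*(z-c[2])/d[2]
def pix(n,X):
    K,R,c=cam(n);p=K@(R.T@(np.array(X)-c));return p[:2]/p[2]
def cloud(n,D):
    K,R,c=cam(n);v,u=np.mgrid[0:480,0:640];P=np.stack([(u-K[0,2])/K[0,0]*D,(v-K[1,2])/K[1,1]*D,D],-1)
    return P@R.T+c
def snap(n,f):
    I,D=env.snapshot(n);cv2.imwrite(f"pics/{f}.png",I[:,:,::-1]);return I,D
E
python3 - <<'E'
from h import *
print(env.tcp_to_grasp, env.sense())
for n in ["top","side"]:
    I,D=snap(n,n+"0")
    K,R,c=cam(n);print(n,c,R[:,2])
    for o in ["carousel","drum","cap","bottle_1"]:
        for r in env.spot_in(o,n)[:3]:
            u=r["uv"];P=cloud(n,D)[int(u[1]),int(u[0])];print(o,r["score"],u,P.round(3))
a=cv2.imread("pics/top0.png");b=cv2.imread("pics/side0.png")
E
```

```text
0.0187 {'time_s': 0.0, 'q': array([-1.30200872e+00,  3.20307690e-01,  1.56571665e+00,  5.22202345e-06,
        1.25738533e+00, -1.99829438e-02]), 'qd': array([-0.00143172,  0.00165481,  0.00029403, -0.00062554,  0.00057119,
        0.00109106]), 'tau': array([-7.09761553e-04, -4.15528750e+01, -2.34164196e+01,  4.36361211e-05,
        8.07642558e-03, -8.59856527e-06]), 'tcp_pos': array([ 0.16362646, -0.5507159 ,  0.23045858]), 'tool_rot': array([ 9.89594250e-01,  1.43883269e-01, -1.10265162e-04, -9.01793892e-04]), 'force': array([-0.58066722, -0.52990768,  0.74595105]), 'torque': array([ 0.02425472, -0.01148391,  0.00416017]), 'grasp_force': 0.0, 'gripper_width': 1.0028193649016655}
top [ 0.38781466 -0.20162072  0.9869065 ] [ 0.17349513 -0.01194942 -0.98476223]
carousel 0.78 [212.0, 235.2] [ 0.561 -0.031  0.061]
drum 0.8 [214.0, 253.5] [ 0.531 -0.035  0.056]
drum 0.57 [210.2, 238.8] [ 0.556 -0.029  0.063]
cap 0.19 [213.4, 236.4] [ 0.559 -0.033  0.062]
bottle_1 0.72 [341.2, 180.8] [ 0.653 -0.246  0.088]
bottle_1 0.61 [428.1, 202.3] [ 0.616 -0.389  0.095]
side [0.38999434 0.44930856 0.60401646] [ 0.21668258 -0.76594349 -0.60529269]
carousel 0.69 [293.1, 375.8] [0.545 0.026 0.061]
drum 0.94 [300.1, 397.9] [0.529 0.051 0.059]
bottle_1 0.65 [297.1, 402.8] [0.53  0.057 0.058]
bottle_1 0.56 [271.8, 218.9] [ 0.664 -0.227  0.082]
```

View pics/top0.png

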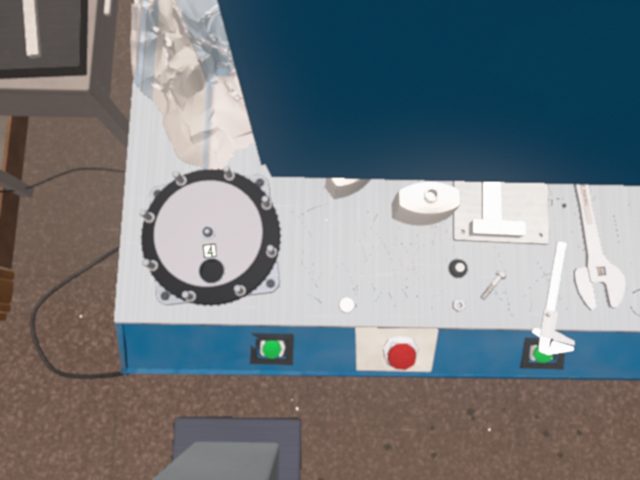

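View pics/side0.png

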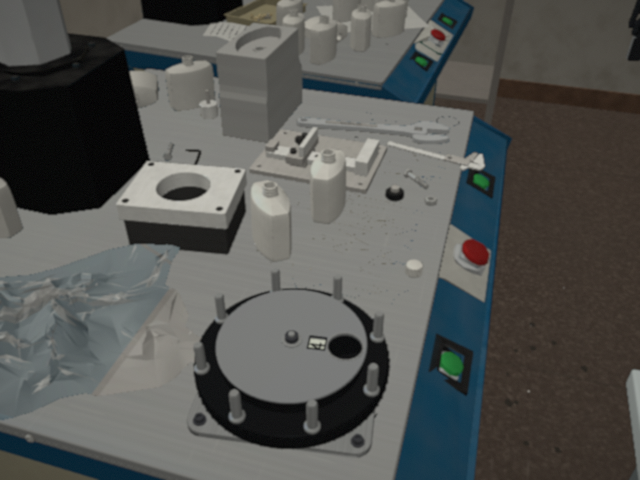

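The top view shows the carousel's spindle at (208,232), the window reading 4 at (210,251), and the port at (211,271). The cap is at (347,305) and the bottles near (345,183) and (430,200). The side view agrees, with the cap at (413,268).

```bash
python3 - <<'E'
from h import *
I,D=env.snapshot("top");P=cloud("top",D)
for n,uv,z in [("spindle",(208,232),.073),("win",(210,251),.06),("port",(211,271),.06),("cap",(347,304.5),.017)]:
    print(n,onplane("top",uv,z).round(4))
for n,uv,z in [("spindle",(292,335),.073),("win",(317,343),.06),("port",(346,347),.06),("cap",(414,266),.017)]:
    print("side",n,onplane("side",uv,z).round(4))
m=((P[...,2]>.066)&(P[...,2]<.09)).astype(np.uint8); m[:,300:]=0;m[:150]=0
n,l,s,c=cv2.connectedComponentsWithStats(m)
sp=onplane("top",(208,232),.073)
for i in range(1,n):
    if s[i,4]>8:
        q=np.median(P[l==i],0);d=q-sp;print(c[i].round(),s[i,4],q.round(3),np.hypot(*d[:2]).round(3),np.degrees(np.arctan2(d[1],d[0])).round(1))
# cover circle, hough
g=cv2.cvtColor(I,cv2.COLOR_RGB2GRAY)
mm=(abs(P[...,2]-.06)<.006);mm[:,300:]=0;mm[:150]=0
mm&=g>120
cs=max(cv2.findContours(mm.astype(np.uint8),0,1)[0],key=cv2.contourArea);pp=P[cs[:,0,1],cs[:,0,0]][:,:2]
A=np.c_[2*pp,np.ones(len(pp))];x=np.linalg.lstsq(A,(pp**2).sum(1),rcond=None)[0];print("cover",x[:2],np.sqrt(x[2]+x[:2]@x[:2]))
E
```

```text
spindle [ 0.5637 -0.0268  0.073 ]
win [ 0.5339 -0.0292  0.06  ]
port [ 0.5003 -0.0326  0.06  ]
cap [ 0.4515 -0.2619  0.017 ]
side spindle [ 0.5624 -0.0219  0.073 ]
side win [ 0.5337 -0.0298  0.06  ]
side port [ 0.4987 -0.0337  0.06  ]
side cap [ 0.4502 -0.2581  0.017 ]
[226. 169.] 54 [ 0.671 -0.052  0.078] 0.11 -13.5
[176. 175.] 55 [0.66  0.03  0.078] 0.112 30.7
[264. 199.] 51 [ 0.62  -0.118  0.079] 0.108 -58.5
[143. 213.] 55 [0.594 0.081 0.078] 0.112 74.5
[207. 231.] 79 [ 0.566 -0.023  0.069] 0.004 57.3
[269. 248.] 49 [ 0.537 -0.129  0.079] 0.106 -104.4
[146. 262.] 55 [0.511 0.07  0.079] 0.11 118.8
[237. 288.] 51 [ 0.471 -0.08   0.079] 0.107 -150.4
[185. 294.] 52 [0.46  0.004 0.079] 0.108 163.7
cover [ 0.56640408 -0.02330828] 0.09013429877929796
```

```bash
python3 -m jog '[0.69,-0.63,0,0,0,0.19,1, 0.69,-0.63,0,0,0,0.19,1, 0.69,-0.63,0,0,0,0.19,1, 0.69,-0.63,0,0,0,0.19,1, 0.69,-0.63,0,0,0,0.19,1, 0.69,-0.63,0,0,0,0.19,1, 0.69,-0.63,0,0,0,0.19,1, 0.69,-0.63,0,0,0,0.19,1, 0.69,-0.63,0,0,0,0.19,1]'
cat >> h.py <<'E'
def go(xyz,yaw=None):
    s=env.sense();R=Ro.from_quat(s["tool_rot"]);d=R.inv().apply(np.array(xyz)-s["tcp_pos"])
    x=R.as_matrix()[:,0];y0=np.degrees(np.arctan2(x[1],x[0]))
    print("at",s["tcp_pos"].round(4),"yaw",y0.round(1),"t",s["time_s"],"shift",(d/.4).round(3), "wz",None if yaw is None else round((y0-yaw)/45,3),"W",s["gripper_width"],"q",s["q"].round(2))
E
python3 -c "
from h import *
go([.550,.089,.15],8)"
```

```text
time_s: 1.45
tcp_pos: [0.3577, -0.2288, 0.2316]
tool_rot: [0.997, 0.072, 0.0, -0.0]
force: [0.4, -0.6, 0.2]
gripper_width: -0.001
grasp_force: 0.0
at [ 0.3577 -0.2288  0.2316] yaw 8.3 t 1.45 shift [ 0.59  -0.717  0.205] wz 0.006 W -0.0010679157751909499 q [-0.6   0.08  1.88  0.    1.18  0.83]
```

```bash
python3 -m jog '[0.59,-0.717,0,0,0,0,1, 0.59,-0.717,0,0,0,0,1, 0.59,-0.717,0,0,0,0,1, 0.59,-0.717,0,0,0,0,1, 0.59,-0.717,0,0,0,0,1, 0.59,-0.717,0,0,0,0,1, 0.59,-0.717,0,0,0,0,1, 0.59,-0.717,0.1,0,0,0,1,0.59,-0.717,0.2,0,0,0,1,0.59,-0.717,0.2,0,0,0,1]'
python3 - <<'E'
from h import *
go([.550,.089,.052],8)
snap("wrist","w1")
I,D=snap("side","s1")
E
```

```text
time_s: 2.45
tcp_pos: [0.547, 0.0848, 0.146]
tool_rot: [0.998, 0.07, -0.006, 0.001]
force: [0.2, 0.0, 0.8]
gripper_width: -0.001
grasp_force: 0.0
at [0.547  0.0848 0.146 ] yaw 8.0 t 2.45 shift [ 0.012 -0.009  0.235] wz 0.0 W -0.0008696063267456683 q [ 0.13  0.36  1.73 -0.    1.06  1.56]
```

View pics/s1.png

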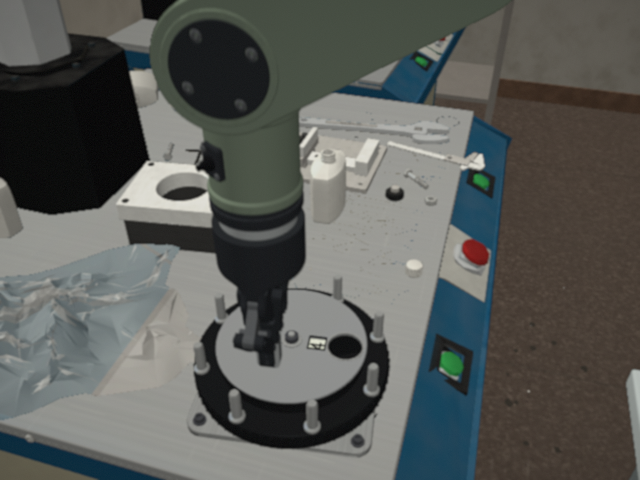

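View pics/w1.png

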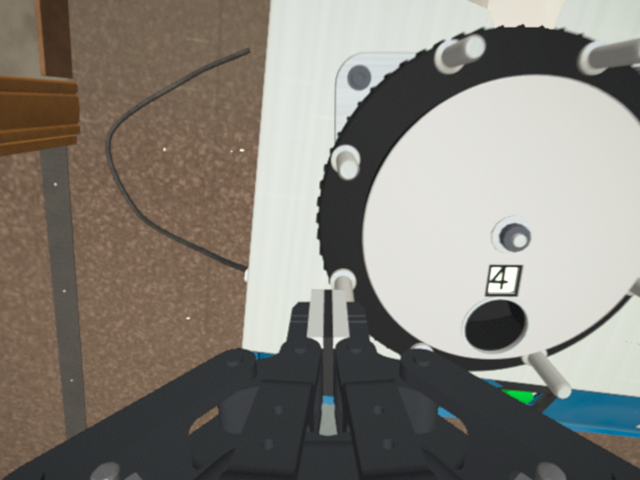

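The side and wrist pictures show the shut fingers above the rim, between the posts at wrist pixels (345,160) and (343,280), with the 4 still centred in the window at (503,280).

```bash
python3 -m jog '[0.01,-0.01,0.1,0,0,0,1, 0.01,-0.01,0.18,0,0,0,1, 0.01,-0.01,0.235,0,0,0,1, 0.01,-0.01,0.235,0,0,0,1, 0.01,-0.01,0.235,0,0,0,1]'
python3 -c "
from h import *
go([.550,.089,.052],8)"
```

```text
time_s: 3.05
tcp_pos: [0.5556, 0.0898, 0.0596]
tool_rot: [0.998, 0.069, 0.002, -0.0]
force: [-0.8, 1.1, 0.4]
gripper_width: -0.0
grasp_force: 0.0
at [0.5556 0.0898 0.0596] yaw 7.9 t 3.05 shift [-0.014 -0.     0.019] wz -0.001 W -0.00034977631112922025 q [ 0.14  0.46  1.83 -0.    0.85  1.57]
```

```bash
python3 -m jog '[-0.0248,0.0011,0.01,0,0,-0.111,1, -0.0495,0.0043,0.02,0,0,-0.222,1, -0.0738,0.0097,0.02,0,0,-0.333,1, -0.0975,0.0172,0.02,0,0,-0.444,1, -0.1204,0.0267,0.02,0,0,-0.556,1, -0.1425,0.0382,0.02,0,0,-0.667,1, -0.1635,0.0515,0.02,0,0,-0.778,1, -0.1832,0.0667,0.02,0,0,-0.889,1, -0.2015,0.0835,0.02,0,0,-1,1, -0.2015,0.0835,0.02,0,0,-1,1]'
python3 - <<'E'
from h import *
go([.550,.089,.052],53)
s=env.sense();d=s["tcp_pos"]-[.5655,-.024,0];print(np.hypot(*d[:2]),np.degrees(np.arctan2(d[1],d[0])))
E
```

```text
time_s: 4.05
tcp_pos: [0.4798, 0.0454, 0.0518]
tool_rot: [0.895, 0.446, 0.002, 0.001]
force: [-0.2, 0.3, 0.1]
gripper_width: -0.002
grasp_force: 0.0
at [0.4798 0.0454 0.0518] yaw 52.9 t 4.05 shift [0.193 0.074 0.   ] wz -0.002 W -0.0016042408454547985 q [ 0.07  0.37  2.02 -0.    0.75  0.72]
0.11024905868920744 140.9770621570102
```

```bash
python3 -m jog '[-0.0248,-0.003,0,0,0,-0.111,1, -0.0495,0.0,0,0,0,-0.222,1, -0.0738,0.004,0,0,0,-0.333,1, -0.0975,0.0102,0,0,0,-0.444,1, -0.1204,0.0197,0,0,0,-0.556,1, -0.1425,0.0312,0,0,0,-0.667,1, -0.1635,0.0445,0,0,0,-0.778,1, -0.1832,0.0597,0,0,0,-0.889,1, -0.2015,0.0765,0,0,0,-1,1, -0.2015,0.0765,0,0,0,-1,1]'
cat >> h.py <<'E'
def posts():
    I,D=env.snapshot("top");P=cloud("top",D)
    m=((P[...,2]>.072)&(P[...,2]<.09)).astype(np.uint8); m[:,300:]=0;m[:150]=0
    n,l,s,c=cv2.connectedComponentsWithStats(m)
    for i in range(1,n):
        if s[i,4]>20:
            q=np.median(P[l==i],0);d=q-[.5655,-.024,0];r=np.hypot(*d[:2]);a=np.degrees(np.arctan2(d[1],d[0]))%360
            if .1<r<.12: print(q.round(3),s[i,4],r.round(3),a.round(1),"offset to go",(((187.8+22.5-a)+22.5)%45-22.5).round(1))
    return I
E
python3 - <<'E'
from h import *
go([.550,.089,.052],98)
s=env.sense();d=s["tcp_pos"]-[.5655,-.024,0];print(np.hypot(*d[:2]),np.degrees(np.arctan2(d[1],d[0])))
cv2.imwrite("pics/t2.png",cv2.resize(posts()[140:320,110:310,::-1],None,fx=3,fy=3))
E
```

```text
time_s: 5.05
tcp_pos: [0.4564, -0.0376, 0.0509]
tool_rot: [0.657, 0.754, 0.001, 0.002]
force: [0.1, -0.7, -0.5]
gripper_width: 0.001
grasp_force: 0.0
at [ 0.4564 -0.0376  0.0509] yaw 97.8 t 5.05 shift [ 0.282  0.275 -0.002] wz -0.004 W 0.0006894596281749388 q [-0.11  0.34  2.07 -0.    0.72 -0.24]
0.10996720160472824 -172.87315464451433
[0.671 0.006 0.079] 44 0.11 15.8 offset to go 14.5
[ 0.661 -0.078  0.08 ] 44 0.109 330.7 offset to go 14.6
[0.619 0.072 0.079] 48 0.11 60.6 offset to go 14.7
[ 0.595 -0.129  0.079] 44 0.109 285.6 offset to go 14.7
[ 0.512 -0.12   0.079] 45 0.11 241.1 offset to go 14.2
```

View pics/t2.png

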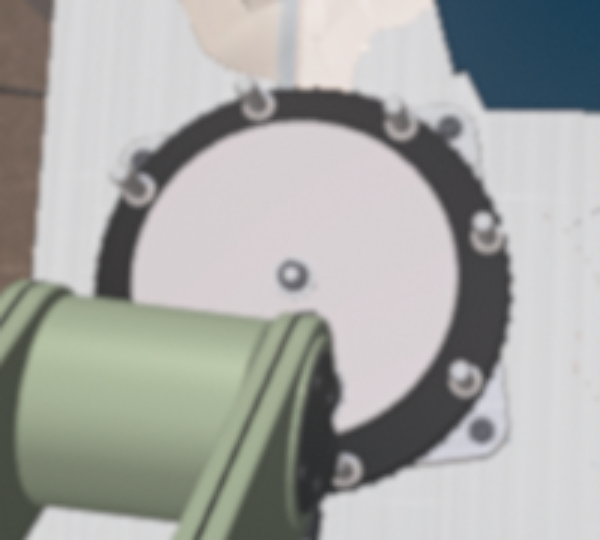

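The crop shows the spindle at (293,275) and the fingers pushing at the robot's side. The window is hidden by the arm, and the posts say 14.5° remains.

```bash
python3 -m jog '[-0.024,0.001,0,0,0,-0.111,1, -0.043,0.0034,0,0,0,-0.2,1, -0.058,0.006,0,0,0,-0.267,1, -0.069,0.009,0,0,0,-0.322,1, -0.069,0.009,0,0,0,-0.322,1, -0.069,0.009,0,0,0,-0.322,1]'
python3 -c "
from h import *
posts()"
```

```text
time_s: 5.7
tcp_pos: [0.4626, -0.0634, 0.0498]
tool_rot: [0.557, 0.831, 0.0, 0.001]
force: [-0.5, 0.1, 0.8]
gripper_width: -0.003
grasp_force: 0.0
[ 0.67  -0.054  0.079] 43 0.109 344.0 offset to go 1.3
[0.662 0.029 0.079] 45 0.11 28.9 offset to go 1.4
[ 0.618 -0.12   0.08 ] 41 0.11 298.9 offset to go 1.4
[0.596 0.081 0.08 ] 47 0.109 73.9 offset to go 1.4
[ 0.536 -0.129  0.079] 43 0.109 254.3 offset to go 1.0
```

```bash
python3 -m jog '[0.02,0,0,0,0,0,1, 0.02,0,0,0,0,0,1, 0.02,0,-0.12,0,0,0,1, 0.02,0,-0.24,0,0,0,1, 0.02,0,-0.36,0,0,0,1, 0.02,0,-0.36,0,0,0,0.3]'
python3 -c "
from h import *
go([.44,-.255,.17],112)"
```

```text
time_s: 6.35
tcp_pos: [0.4629, -0.0565, 0.1997]
tool_rot: [0.556, 0.831, 0.003, 0.007]
force: [0.2, 0.5, -0.2]
gripper_width: 0.157
grasp_force: 0.0
at [ 0.4629 -0.0565  0.1997] yaw 112.5 t 6.35 shift [-0.436 -0.244  0.074] wz 0.011 W 0.15691047889578566 q [-0.15  0.17  1.86 -0.    1.1  -0.54]
```

```bash
python3 -m jog '[-0.53,-0.295,0.07,0,0,1,0, -0.53,-0.295,0.07,0,0,1,0, -0.53,-0.295,0.07,0,0,1,0, -0.53,-0.295,0.07,0,0,1,0, -0.53,-0.295,0.07,0,0,1,0, -0.53,-0.295,0.07,0,0,1,0, -0.53,-0.295,0.07,0,0,1,0, -0.53,-0.295,0.07,0,0,1,0]'
python3 - <<'E'
from h import *
I,D=snap("wrist","w3")
for r in env.spot_in("cap","wrist"): print(r,onplane("wrist",r["uv"],.017))
go([.451,-.26,.1])
cv2.imwrite("pics/t3.png",cv2.resize(posts()[140:320,110:310,::-1],None,fx=3,fy=3))
a=cv2.imread("pics/w3.png");b=cv2.imread("pics/t3.png")
cv2.imwrite("pics/c3.png",np.hstack([cv2.resize(a,(400,300)),cv2.resize(b,(334,300))]))
E
```

```text
time_s: 7.15
tcp_pos: [0.4307, -0.2965, 0.1647]
tool_rot: [0.831, 0.556, -0.0, -0.001]
force: [-0.0, 0.3, 0.5]
gripper_width: 0.998
grasp_force: 0.0
{'uv': [334.4, 163.9], 'score': 0.8} [ 0.44971408 -0.26224539  0.017     ]
at [ 0.431  -0.2962  0.1652] yaw 67.6 t 7.25 shift [0.103 0.012 0.163] wz None W 1.0036557326091278 q [-0.62  0.29  1.78  0.    1.07 -0.23]
[ 0.671 -0.055  0.079] 43 0.109 343.8 offset to go 1.5
[0.662 0.029 0.079] 46 0.11 28.8 offset to go 1.5
[ 0.618 -0.12   0.079] 44 0.109 298.8 offset to go 1.5
[0.596 0.082 0.079] 47 0.11 73.9 offset to go 1.4
[ 0.536 -0.129  0.079] 42 0.109 254.2 offset to go 1.1
[0.512 0.071 0.079] 48 0.109 119.2 offset to go 1.1
[ 0.47  -0.077  0.078] 49 0.11 209.1 offset to go 1.2
[0.46  0.006 0.079] 51 0.11 164.1 offset to go 1.2
```

View pics/c3.png

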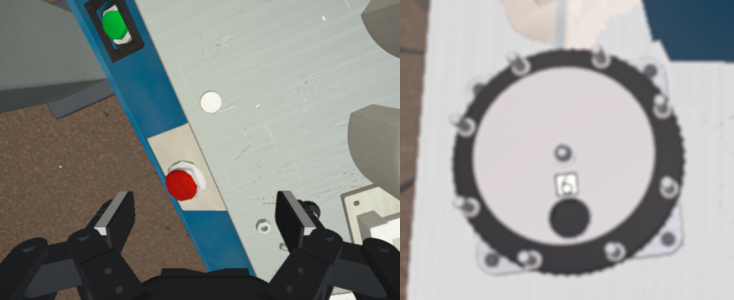

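The crop shows the cap at wrist pixel (334,164), clear of the red button, and the carousel with its window at (567,184) showing a 6-like digit, too blurred to be sure.

```bash
python3 -m jog '[0.098,0.011,0.1,0,0,0,0, 0.098,0.011,0.2,0,0,0,0, 0.098,0.011,0.3,0,0,0,0, 0.098,0.011,0.34,0,0,0,0, 0.098,0.011,0.34,0,0,0,0,0.098,0.011,0.34,0,0,0,0,0.098,0.011,0.34,0,0,0,0]'
python3 - <<'E'
from h import *
I,D=snap("wrist","w4")
for r in env.spot_in("cap","wrist"): print(r,onplane("wrist",r["uv"],.017))
go([.450,-.2615,.002])
E
```

```text
time_s: 8.0
tcp_pos: [0.4512, -0.2631, 0.0308]
tool_rot: [0.831, 0.556, 0.001, 0.002]
force: [-0.2, -0.2, 0.8]
gripper_width: 0.997
grasp_force: 0.0
{'uv': [326.6, 287.9], 'score': 0.61} [ 0.45069562 -0.260975    0.017     ]
at [ 0.4509 -0.2632  0.0308] yaw 67.5 t 8.1 shift [ 0.003 -0.004  0.072] wz None W 1.0007671584385565 q [-0.55  0.45  1.95 -0.    0.74 -0.16]
```

```bash
python3 -m jog '[0.003,-0.002,0.04,0,0,0,0, 0.003,-0.002,0.07,0,0,0,0, 0.003,-0.002,0.07,0,0,0,0.3, 0.003,-0.002,0.07,0,0,0,0.6, 0.003,-0.002,0.07,0,0,0,0.8,0.003,-0.002,0.07,0,0,0,1,0.003,-0.002,0.07,0,0,0,1,0.003,-0.002,0.07,0,0,0,1]'
```

```text
time_s: 8.9
tcp_pos: [0.4501, -0.2615, 0.0022]
tool_rot: [0.832, 0.556, 0.0, 0.001]
force: [-1.1, 1.0, 6.1]
gripper_width: 0.276
grasp_force: 58.9
```

```bash
python3 -m jog '[0,0,-0.12,0,0,0,1, 0,0,-0.24,0,0,0,1, 0,0,-0.36,0,0,0.2,1, 0,0,-0.36,0,0,0.4,1, 0,0,-0.36,0,0,0.6,1, 0,0,-0.36,0,0,0.8,1, 0,0,-0.36,0,0,1,1, 0,0,-0.36,0,0,1,1]'
python3 -c "
from h import *
go([.501,-.033,.146],8)"
```

```text
time_s: 9.7
tcp_pos: [0.4496, -0.2612, 0.1454]
tool_rot: [0.981, 0.193, 0.0, 0.0]
force: [-0.8, -0.2, -0.2]
gripper_width: 0.271
grasp_force: 59.1
at [ 0.4496 -0.2612  0.1454] yaw 22.3 t 9.7 shift [ 0.335 -0.479 -0.002] wz 0.318 W 0.27083195419163825 q [-0.55  0.31  1.82 -0.    1.02  0.63]
```

```bash
python3 -m jog '[0.21,-0.47,0,0,0,0.32,1, 0.21,-0.47,0,0,0,0.32,1, 0.21,-0.47,0,0,0,0.32,1, 0.21,-0.47,0,0,0,0.32,1, 0.21,-0.47,0,0,0,0.32,1, 0.21,-0.47,0,0,0,0.32,1, 0.21,-0.47,0,0,0,0.32,1]'
python3 - <<'E'
from h import *
I,D=snap("wrist","w5")
cv2.imwrite("pics/w5c.png",cv2.resize(I[60:420,100:540,::-1],(660,540)))
go([.501,-.033,.07],8)
# port: dark blob
P=cloud("wrist",D);m=(P[...,2]<.05)&(np.hypot(P[...,0]-.501,P[...,1]+.033)<.027)&(D>0)
print(m.sum()); 
n,l,s,c=cv2.connectedComponentsWithStats(m.astype(np.uint8))
for i in range(1,n):
    if s[i,4]>200: print(s[i],c[i],onplane("wrist",c[i],.06))
E
```

```text
time_s: 10.4
tcp_pos: [0.4557, -0.0562, 0.1454]
tool_rot: [0.998, 0.071, 0.0, 0.0]
force: [0.6, -1.7, -0.7]
gripper_width: 0.276
grasp_force: 59.1
at [ 0.4556 -0.0566  0.1453] yaw 8.0 t 10.45 shift [ 0.121 -0.043  0.188] wz 0.001 W 0.27784363201151435 q [-0.15  0.22  1.95 -0.    0.98  1.28]
3910
[ 267  126   71   69 3910] [301.94578005 160.34040921] [ 0.50188204 -0.03477685  0.06      ]
```

View pics/w5c.png

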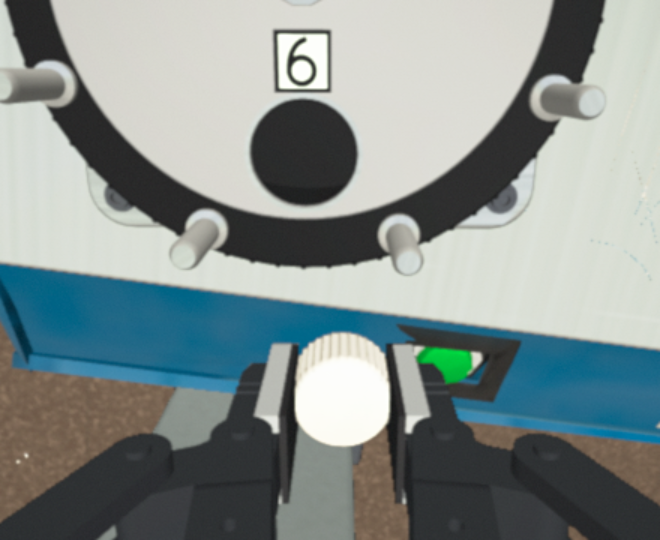

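The crop shows the 6 centred in the window at (302,62), the port at (303,152), and the cap held squarely between the fingers at (343,388).

```bash
python3 -m jog '[0.122,-0.039,0,0,0,0,1, 0.122,-0.039,0.05,0,0,0,1, 0.122,-0.039,0.1,0,0,0,1, 0.122,-0.039,0.15,0,0,0,1, 0.122,-0.039,0.193,0,0,0,1, 0.122,-0.039,0.193,0,0,0,1, 0.122,-0.039,0.193,0,0,0,1, 0.122,-0.039,0.193,0,0,0,1]'
```

```text
time_s: 11.25
tcp_pos: [0.5024, -0.034, 0.069]
tool_rot: [0.998, 0.07, 0.001, 0.0]
force: [0.4, -0.3, -0.4]
gripper_width: 0.27
grasp_force: 59.1
```

```bash
python3 -m jog '[0,0,0,0,0,0,0.5, 0,0,0,0,0,0,0.3, 0,0,0,0,0,0,0.3, 0,0,0,0,0,0,0.3, 0,0,-0.1,0,0,0,0.3, 0,0,-0.2,0,0,0,0.3, -0.12,0,-0.25,0,0,0,0.3, -0.24,0,-0.25,0,0,0,0.3, -0.24,0,-0.25,0,0,0,0.3, -0.24,0,-0.25,0,0,0,0.3]'
python3 - <<'E'
from h import *
I,D=snap("wrist","w6")
cv2.imwrite("pics/w6c.png",cv2.resize(I[0:360,100:540,::-1],(660,540)))
for r in env.spot_in("cap","wrist"): print(r,onplane("wrist",r["uv"],.035))
posts()
print(env.sense()["gripper_width"])
E
```

```text
time_s: 12.25
tcp_pos: [0.4058, -0.0466, 0.1685]
tool_rot: [0.998, 0.07, 0.001, 0.0]
force: [1.5, 0.4, 0.4]
gripper_width: 0.702
grasp_force: 0.0
{'uv': [326.6, 79.7], 'score': 0.97} [ 0.50257841 -0.03244127  0.035     ]
[ 0.67  -0.054  0.079] 43 0.109 343.9 offset to go 1.4
[0.662 0.029 0.079] 46 0.11 29.0 offset to go 1.3
[ 0.618 -0.12   0.079] 44 0.11 298.9 offset to go 1.4
[0.596 0.082 0.078] 47 0.11 73.9 offset to go 1.4
[ 0.535 -0.129  0.079] 44 0.109 254.1 offset to go 1.2
[0.512 0.071 0.08 ] 48 0.109 119.1 offset to go 1.2
[ 0.47  -0.077  0.079] 48 0.11 209.1 offset to go 1.2
0.7001953250071221
```

View pics/w6c.png

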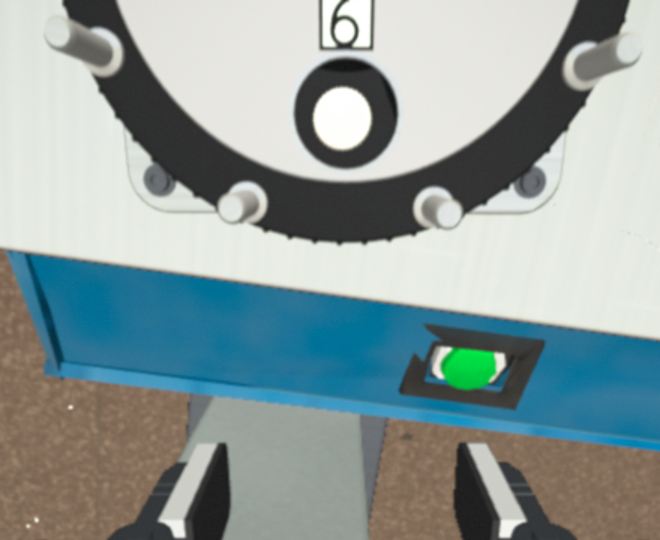

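The cap lies flat in the compartment under the port at (342,118), and the 6 is centred in the window at (346,23).

```bash
python3 -c "
from workcell import env
print(env.hand_in())"
```

```text
the job is handed in; nothing more can be done
None
```

The job is handed in at about 12 s of the 69 s allowed: the 6 shows in the window about 1° off centre, the cap lies in compartment 6, and the arm never went near the bottles; no verdict was returned.

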